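# Unclamp, unbolt and hold ajar the gate of a pressure-test cell

## Task

Air the clear-walled test cell: first throw the red-handled toggle clamp back over centre, its arm well clear of the gate. Then take the sagging bolt by its upright black knob, lift it so that its button nose clears the bent-up lip of the keeper, draw it fully back, and swing the gate towards you until its latch edge stands about 10 cm ajar. A spring closer would shut it again, so finish while your fingers still hold the gate there, steady and with the bolt drawn; do not shift or tip the things standing on and beside the cell.

Things in the scene. Friction and masses are not known exactly. Their poses are not given: they have to be found in the camera images.
- gate_foot (a point): Point on the bench under the middle of the gate's outer face. Its axes are the test cell's: x to the cell's back, y to the gate's latch side (left as seen from the robot), z up. The cell (grey base plate, aluminium posts, clear walls and roof, 210 x 372 x 180 mm) is fixed. In these axes the gate spans y -0.135 to 0.135, z 0.026 to 0.176; keeper and clamp sit on the post at y 0.14 to 0.20.
- gate (a joint): Clear gate in an aluminium frame, 270 x 150 x 16 mm, on an upright hinge at its right edge. Angle in rad: 0 shut, grows as the latch edge swings out towards the robot, stop at 1.3. The latch edge is 275 mm from the hinge axis, so 10 cm ajar is about 0.37 rad. A spring closer pulls it shut with 0.35 N m at 0 and 0.48 N m at 0.37 rad (about 3 N at the drawn bolt's knob).
- gate_hinge (a point): Point on the gate's upright hinge axis, 100 mm above the bench, 4 mm in front of the gate's outer face and 140 mm to the right of its middle. Seen from above, the gate opens anticlockwise about it (positive turn about z).
- bolt (a joint): How far the steel bolt is drawn along itself, in m: 0 to 0.004 shot as found, 0.042 fully drawn (stop). It slides level along the gate towards the hinge side (cell -y), friction about 1 N. Left sagging, its nose (22 mm button behind an 8 mm neck) hooks on the keeper's lip after about 5 mm. From 0.033 on it is out of the keeper and the gate is free.
- bolt_lift (a joint): Tilt of the bolt about its snug rear guide, in rad: 0 sagging as found, 0.062 lifted level (stop). The rear guide is 170 mm from the knob while shot, 128 mm when drawn. The nose passes over the lip above about 0.024, that is 4 mm of lift at the knob; the stop comes at 10 mm (8 mm when drawn). About 2 N lifts it; it sags again when let go, which does no harm once drawn.
- bolt_knob (a point): Centre of the bolt's black upright knob, 16 mm across, 24 mm high, on an 8 mm stem: about 205 mm above the bench, 20 mm in front of the gate's outer face and 205 mm from the hinge axis (165 mm when drawn). Gate, guides and keeper all stay below 182 mm above the bench, the roof below 180 mm.
- clamp_lever (a joint): Angle of the toggle clamp's holding arm in rad: 0 clamped, rubber tip on the gate's latch stile; stop at 1.2; clear of the gate's path above 0.95. The red handle drives it: level, pointing from the post to the robot when clamped, thrown about 50 degrees to the left, away from the gate; dead centre in the first 20 degrees. Keep off the tall analyser beyond it (front corner at x 0.60, y -0.11).
- clamp_grip (a point): Point on the axis of the clamp's red handle, 22 mm from its free end and 75 mm above the bench; handle 15 mm thick, 68 mm long. Its x axis points along the handle towards the clamp's pivots, z up. When clamped it is 116 mm in front of the gate's outer face and 163 mm left of its middle; it swings about a pin 88 mm away. About 1 N moves it; it stays where it is left.
- clear_bottle_mid (a point): Middle of a clear screw-cap bottle with blue cap, 56 mm across, 108 mm high, loose on the bench in front of the gate's hinge end, outside its 10 cm swing.
- lab_timer: Small white timer, 56 x 66 x 20 mm, lying loose on the cell's clear roof behind the knob. Origin under its centre.
- white_pen: White pen, 146 mm long, 12 mm thick, lying loose on the bench in front of the gate, which passes over it with 14 mm to spare. Origin under its middle.

How it is judged:
On the way, in this order (a step that is already met when the one before it is completed fails the run):
1. the clamp is thrown back, the gate still shut and bolted (value of joint clamp_lever above 0.85 rad and value of joint gate below 0.05 rad and value of joint bolt below 0.012 m), for 0.2 s.
2. the bolt is lifted clear of the keeper's lip while still in the keeper (value of joint bolt_lift above 0.023 rad and value of joint bolt below 0.02 m and value of joint gate below 0.05 rad), for 0.05 s.
3. the bolt is drawn out of the keeper, the gate not yet swung (value of joint bolt above 0.033 m and value of joint gate below 0.15 rad), for 0.05 s.
At the end, for the whole second after the job is handed in: The fingers hold the gate (over 1 N on it) at rest, latch edge 7 to 14 cm ajar (0.25 to 0.52 rad), the bolt drawn at least 33 mm and the clamp arm thrown back past 0.85 rad (value of joint gate between 0.25 and 0.52 rad and velocity of joint gate between -0.05 and 0.05 rad/s and value of joint bolt above 0.033 m and value of joint clamp_lever above 0.85 rad and contact force between the fingers and gate above 1 N); the arm keeps its last pose, push and grip.
It fails at once if the clear bottle is shifted over 3 cm or tipped (distance of clear_bottle_mid from where it was at the start of the episode above 0.03 m or angle between clear_bottle_mid's own z axis and vertical above 0.35 rad).
It fails at once if the timer or the pen is shifted over 3 cm (distance of any of lab_timer, white_pen from where it was at the start of the episode above 0.03 m).
It also fails if it takes over 43 s, if anything falls off the work surface, if the arm or the gripper's body presses on something with over 40 N, if the wrist force passes 120 N, or if a joint passes its speed limit or range.

## Robot

A 6-joint arm with a two-finger parallel gripper is mounted at the origin on a cart in front of the work surface, level with it; the furniture and walls round the work are solid. World frame = base frame: x ahead of the robot, y to its left, z up, the work surface at z = 0. Lengths are in m, angles in rad, forces in N, time in s.
With the tool pointing down it reaches from about 0.3 to 0.775 m from the base axis. Payload 14.6 kg.
Tool frame: the origin (TCP) lies on the centre line of the jaws, within the pads' length; the fingertips stand 11 mm ahead of it and the grasp point (between the pads) lies 8 mm behind it; z points along the fingers, y is the direction in which the jaws open and shut (so a half turn about z gives the same grasp; the last joint's range is limited). The gripper opens to 85 mm and grips with 20 to 120 N. Pads are 22 mm wide; open, the fingers measure 114 mm over their backs; the gripper's body (76 mm by 85 mm) begins 54 mm behind the grasp point. The pads swing forward as they close: fully open they stand 13 mm farther back than shut.
Start: joints at [1.179, 0.3, 1.521, -0, 1.321, -0.067], TCP at [0.176, 0.521, 0.242] pointing down, gripper open.
Joint ranges: [-3.03, 3.03], [-0.79, 2.21], [0.23, 2.52], [-1.04, 4.18], [0, 3.07], [-2.55, 2.55]. Speed limits (rad/s): [2.22, 2.22, 2.57, 3.14, 3.14, 3.14].

## Interface

Orientations are given as a rotation vector (axis times angle).
In Python, from bench import manip gives the robot as it stands.
- The arm moves only by the shell command python3 -m inch 'ROWS' [FORCE]. ROWS is text: rows parted by semicolons, each of 7 numbers parted by spaces: the shift along the world's x, y, z in cm, then the turn, a rotation vector about the world's x, y, z in degrees, then the finger opening in cm, from 0 to 8.54. A call has 1 to 20 rows; each row is the pose to reach, as a shift and turn from the pose commanded when the call began; what a row does not reach only later rows make up. A row lasts 1/10 s, in which the tool goes at most 50 mm and 8.59 degrees, less where a joint would pass 70% of its speed; a pose out of reach is approached as far as the arm can. A call with a gripper value outside its range is refused whole. The fingers move at their own pace and stop on an object; FORCE is the grip in N (left out, the last holds). Time passes only in rows, so rows that repeat a pose let the fingers close. It gives the time, the measured TCP pose, the force and the opening at its end, in the units of the state.
- manip.state(): the state, without advancing time (a new reading comes with each control period).
- manip.get_image(name): name is "scene" or "top" or "wrist"; returns the picture (400x640x3 uint8, blue, green, red); there is no depth.
- manip.camera_params(name): a dict with "camera_matrix" (3x3 intrinsics, pixels), "position" and "orientation" of the camera in the world; the wrist camera has in their place "mount" (4x4, takes a point from camera to tool coordinates, whose origin is the TCP and whose axes are the flange's). Camera axes: x right, y down, z forward; pixel columns grow to the right and rows downward; lengths in m; the calibration is good to about 2 mm. A picture is of the moment at which its call begins: read the wrist's pose just before it. camera_params takes no time and is no camera call.
- manip.sign_off(): hands the job in, once; it reports no verdict.
The state is a dict: "time": time; "joint_positions": joint angles; "qvel": joint speeds; "joint_torque": joint torques, N m; "tool_pos": TCP position; "eef_rot": TCP orientation; "wrist_force": force on the tool from outside, world axes, zero at the start; "ft_torque": the same for the moment, N m; "grip_width": opening from 0.0 (shut) to 1.0 (fully open).
Only numpy, scipy, OpenCV 4.12 (cv2) and the standard library are available. Lean on these libraries where they do the work, as an engineer would, in place of code of your own. Each camera call takes 0.05 s, during which the arm holds its last target. There are 200 camera calls.

## Working session

There is one attempt and no reset: what is moved stays moved. The work goes in short steps, Python scripts to look and compute and a shell command to move; the robot and the scene stay as the last step left them, time stands still between calls to the robot, and variables do not carry over. Pictures are saved under pics/ and viewed, about 8 in all and at most 12, crops included, and the job is handed in when it is done.

```bash
ls; mkdir -p pics
cat > look.py <<'E'
import sys,cv2
from bench import manip
for n in sys.argv[2:]:
    s=manip.state(); im=manip.get_image(n); cv2.imwrite(f'pics/{sys.argv[1]}_{n}.png',im)
    p=manip.camera_params(n); print(n,{k:(v.tolist() if hasattr(v,'tolist') else v) for k,v in p.items()})
print(s)
E
python3 look.py a scene top wrist
```

```text
pics
scene {'camera_matrix': [[487.6857995759821, 0.0, 319.39093118971635], [0.0, 487.6857995759821, 195.9693039204642], [0.0, 0.0, 1.0]], 'position': [-0.06076107105853919, -0.953948620003131, 0.6849987670565508], 'orientation': [-2.040232420635605, 0.889533038002874, -0.4661700630272617]}
top {'camera_matrix': [[442.9816462075847, 0.0, 315.20506273400065], [0.0, 442.9816462075847, 198.39754050257656], [0.0, 0.0, 1.0]], 'position': [0.48631112079413, -0.42821295088863315, 1.0394927361078756], 'orientation': [-2.18737643508584, 2.189370117725016, -0.05445180814227073]}
wrist {'camera_matrix': [[287.71018741554406, 0.0, 314.4293518411587], [0.0, 287.71018741554406, 198.81941099200358], [0.0, 0.0, 1.0]], 'mount': [[-0.00010957234406072018, -0.9592811069196472, -0.28245308619470877, 0.0728082301797264], [0.9999999661113492, -3.8406762141381314e-05, -0.0002574921733982739, -0.00015772853060413983], [0.0002361592686231194, -0.28245310483677605, 0.9592810786192246, -0.13097489880408109], [0.0, 0.0, 0.0, 1.0]]}
{'time': 0.1, 'joint_positions': array([ 1.17939010e+00,  3.00427170e-01,  1.52153296e+00, -6.38790210e-06,
        1.32071400e+00, -6.65907855e-02]), 'qvel': array([ 0.00040427, -0.00156355, -0.00076071,  0.00103905, -0.00098531,
       -0.00255865]), 'joint_torque': array([ 1.19487380e-03, -5.44381320e+01, -3.62371087e+01, -9.29644875e-05,
        3.02967579e-03, -2.50293840e-05]), 'tool_pos': array([0.17544409, 0.52104935, 0.24176577]), 'eef_rot': array([-5.07937670e-01, -3.10001555e+00,  1.65650955e-03]), 'wrist_force': array([-0.01183722, -0.24807114,  1.12370469]), 'ft_torque': array([ 0.04599159, -0.04685917,  0.06604469]), 'grip_width': 0.9987311974631113}
```

View pics/a_scene.png

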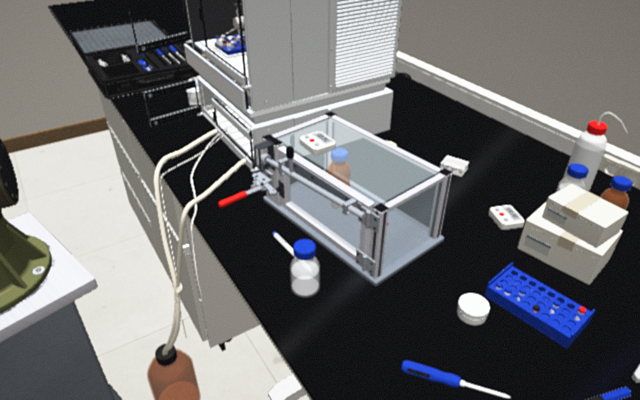

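View pics/a_top.png

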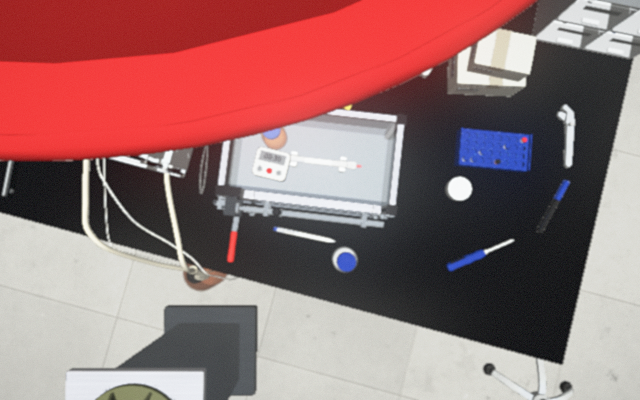

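```bash
cat > geo.py <<'E'
import numpy as np,cv2
from scipy.spatial.transform import Rotation as R
from bench import manip
def ray(n,uv,pose=None):
    p=manip.camera_params(n); d=np.linalg.inv(p['camera_matrix'])@np.array([uv[0],uv[1],1.])
    if n=='wrist':
        m=np.array(p['mount']); r=R.from_rotvec(pose[1]).as_matrix()
        return pose[0]+r@m[:3,3], r@m[:3,:3]@d
    return np.array(p['position']), R.from_rotvec(p['orientation']).as_matrix()@d
def onz(n,uv,z,pose=None):
    o,d=ray(n,uv,pose); return o+d*(z-o[2])/d[2]
def two(a,b):
    (o1,d1),(o2,d2)=a,b; d1=d1/np.linalg.norm(d1); d2=d2/np.linalg.norm(d2)
    t=np.linalg.lstsq(np.c_[d1,-d2],o2-o1,rcond=None)[0]; p,q=o1+d1*t[0],o2+d2*t[1]
    return (p+q)/2,np.linalg.norm(p-q)
def red(im,lo,hi):
    h=cv2.cvtColor(im,cv2.COLOR_BGR2HSV); m=((h[...,0]<8)|(h[...,0]>172))&(h[...,1]>150)&(h[...,2]>90)
    k=np.zeros_like(m); k[lo[1]:hi[1],lo[0]:hi[0]]=1; m&=k
    ys,xs=np.nonzero(m); P=np.c_[xs,ys].astype(float); c=P.mean(0); v=np.linalg.svd(P-c,full_matrices=False)[2][0]
    t=(P-c)@v; return c,c+v*t.min(),c+v*t.max(),len(P)
E
python3 - <<'E'
from geo import *
t=cv2.imread('pics/a_top.png'); s=cv2.imread('pics/a_scene.png')
for n,im,lo,hi in(('top',t,(215,215),(250,275)),('scene',s,(210,180),(255,215))):
    c,a,b,k=red(im,lo,hi); print(n,k,c,[onz(n,q,.075).round(3) for q in(a,c,b)],a,b)
A=cv2.resize(t[170:275,205:405],None,fx=4,fy=4,interpolation=2); B=cv2.resize(s[125:225,205:405],None,fx=4,fy=4,interpolation=2)
# white box measure of pen
cv2.imwrite('pics/c1.png',cv2.resize(np.vstack([A,B]),(584,600)) if 0 else np.vstack([A[:,:],B])[:, :])
im=cv2.imread('pics/c1.png'); print(im.shape); cv2.imwrite('pics/c1.png',cv2.resize(im,(585,600)))
E
```

```text
top 218 [231.60091743 246.96330275] [array([ 0.469, -0.243,  0.075]), array([ 0.437, -0.239,  0.075]), array([ 0.404, -0.235,  0.075])] [233.57003834 231.81413061] [229.63567627 262.08262652]
scene 212 [231.71698113 198.54245283] [array([ 0.473, -0.243,  0.075]), array([ 0.439, -0.24 ,  0.075]), array([ 0.405, -0.236,  0.075])] [245.3300478  192.49252646] [218.23698314 204.53324074]
(820, 800, 3)
```

View pics/c1.png

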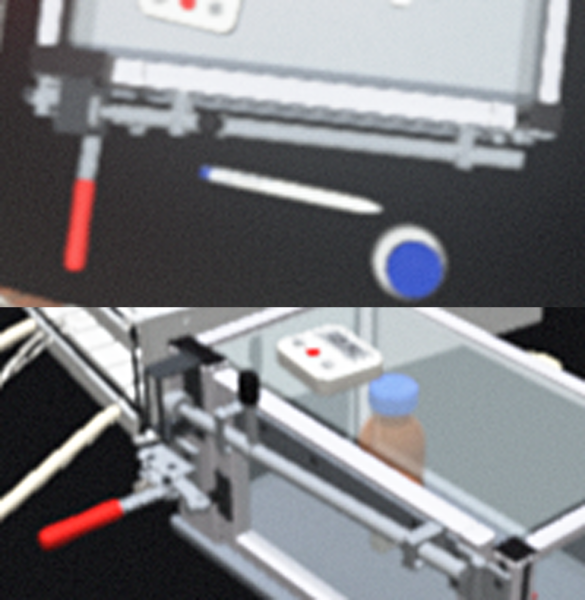

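Run:
```python
from geo import *
t=lambda u,v:(205+u*.3419,170+v*.3417); s=lambda u,v:(205+u*.3419,125+(v-307.3)*.3417)
k,e=two(ray('top',t(209,124)),ray('scene',s(249,387))); print('knob',k.round(4),e)
a,b=onz('top',t(112,72),.178),onz('top',t(515,115),.178); d=a-b; yaw1=np.degrees(np.arctan2(-d[0],d[1])); print('bar',a,b,np.linalg.norm(d),yaw1)
# bolt guides
a,b=onz('top',t(182,112),.182),onz('top',t(465,145),.182); d=a-b; print('guides',np.degrees(np.arctan2(-d[0],d[1])))
g=np.array([.4257,-.2378])
for yaw in(-6.5,yaw1):
    Rm=R.from_euler('z',yaw,degrees=True).as_matrix()[:2,:2]; f=g-Rm@[-.116,.163]
    print(yaw,'foot',f,'knob pred',f+Rm@[-.02,.065],'hinge',f+Rm@[-.004,-.14],'knob in cell',Rm.T@(k[:2]-f))
    print(' analyser corner in cell',Rm.T@(np.array([.6,-.11])-f), 'pin',g+Rm@[.088,0])
for n,p in(('bottlecap',(413,268)),('pen',(290,190)),('pen tip',(205,173)),('pen tip2',(380,209))): print(n,onz('top',t(*p),.108 if n=='bottlecap' else .006).round(3))
```

```text
knob [ 0.5093 -0.3496  0.2034] 0.0032650842082157963
bar [ 0.54357591 -0.28112331  0.178     ] [ 0.5146418  -0.54944279  0.178     ] 0.26987502340040237 -6.154681627871939
guides -6.694031806777563
-6.5 foot [ 0.52250221 -0.41288379] knob pred [ 0.50998898 -0.34603755] hinge [ 0.50267947 -0.55153103] knob in cell [-0.02024489  0.06136225]
 analyser corner in cell [0.0427122 0.3097098] pin [ 0.51313432 -0.24776188]
-6.154681627871939 foot [ 0.52355567 -0.41229719] knob pred [ 0.51063979 -0.34552758] hinge [ 0.5045689  -0.55106139] knob in cell [-0.02085919  0.06078699]
 analyser corner in cell [0.04359353 0.3087506 ] pin [ 0.51319277 -0.24723474]
bottlecap [ 0.408 -0.486  0.108]
pen [ 0.461 -0.394  0.006]
pen tip [ 0.474 -0.327  0.006]
pen tip2 [ 0.446 -0.466  0.006]
```

Run:
```python
from geo import *
p=manip.camera_params('scene'); Rm=R.from_rotvec(p['orientation']).as_matrix(); K=np.array(p['camera_matrix'])
im=cv2.imread('pics/a_scene.png'); tp=cv2.imread('pics/a_top.png')
for uv in((167,180),(170,210),(178,240),(190,262),(215,273),(240,279)):
    print(uv,tp[uv[1],uv[0]])
    for z in(-.2,-.1,0,.05,.1,.15,.2,.25):
        w=onz('top',uv,z); q=K@Rm.T@(w-p['position']); q=q[:2]/q[2]; print('  ',z,w.round(3),q.round(0),im[int(q[1]),int(q[0])])
A=cv2.resize(im[120:280,130:290],None,fx=3.5,fy=3.5); B=cv2.resize(tp[140:290,70:260],None,fx=3,fy=3); 
c=np.zeros((560,800,3),np.uint8); c[:560,:400]=cv2.resize(A,(400,400)).repeat(1,0)[:400].__class__ and cv2.copyMakeBorder(cv2.resize(A,(400,400)),0,160,0,0,0); c[:316,400:]=cv2.resize(B,(400,316)); cv2.imwrite('pics/c2.png',c[:400])
```

```text
(167, 180) [234 246 248]
   -0.2 [ 0.61  -0.001 -0.2  ] [235. 217.] [24 23 18]
   -0.1 [ 0.6   -0.035 -0.1  ] [237. 196.] [ 56  63 255]
   0 [ 0.59 -0.07  0.  ] [239. 171.] [18 16 16]
   0.05 [ 0.585 -0.087  0.05 ] [240. 158.] [103 104 104]
   0.1 [ 0.58  -0.104  0.1  ] [241. 144.] [255 254 254]
   0.15 [ 0.575 -0.122  0.15 ] [242. 128.] [191 188 188]
   0.2 [ 0.57  -0.139  0.2  ] [244. 112.] [125 127 126]
   0.25 [ 0.565 -0.156  0.25 ] [245.  94.] [39 40 39]
(170, 210) [235 248 249]
   -0.2 [ 0.526 -0.011 -0.2  ] [214. 232.] [25 21 21]
   -0.1 [ 0.522 -0.045 -0.1  ] [217. 209.] [24 20 21]
   0 [ 0.519 -0.078  0.   ] [219. 184.] [203 222 230]
   0.05 [ 0.518 -0.095  0.05 ] [221. 170.] [17 17 13]
   0.1 [ 0.516 -0.112  0.1  ] [222. 154.] [18 18 19]
   0.15 [ 0.515 -0.129  0.15 ] [224. 138.] [132 135 135]
   0.2 [ 0.513 -0.146  0.2  ] [226. 121.] [248 248 247]
   0.25 [ 0.511 -0.162  0.25 ] [227. 102.] [255 255 255]
(178, 240) [236 247 248]
   -0.2 [ 0.442 -0.035 -0.2  ] [195. 251.] [159 165 166]
   -0.1 [ 0.445 -0.067 -0.1  ] [198. 226.] [15 10 13]
   0 [ 0.449 -0.098  0.   ] [201. 19
[... 980 characters left out ...]
8. 212.] [14  6 10]
   0.1 [ 0.383 -0.21   0.1  ] [200. 194.] [129 142 150]
   0.15 [ 0.389 -0.221  0.15 ] [203. 175.] [25 23 25]
   0.2 [ 0.394 -0.233  0.2  ] [205. 155.] [14  9 11]
   0.25 [ 0.4   -0.244  0.25 ] [208. 133.] [114 128 134]
(240, 279) [215 221 220]
   -0.2 [ 0.334 -0.209 -0.2  ] [200. 306.] [120 128 128]
   -0.1 [ 0.346 -0.227 -0.1  ] [204. 277.] [130 136 139]
   0 [ 0.358 -0.245  0.   ] [207. 244.] [81 90 91]
   0.05 [ 0.365 -0.254  0.05 ] [209. 226.] [21 17 17]
   0.1 [ 0.371 -0.262  0.1  ] [211. 207.] [24 24 21]
   0.15 [ 0.377 -0.271  0.15 ] [213. 187.] [243 251 254]
   0.2 [ 0.383 -0.28   0.2  ] [216. 166.] [23 20 22]
   0.25 [ 0.389 -0.289  0.25 ] [218. 143.] [30 27 29]
```

View pics/c2.png

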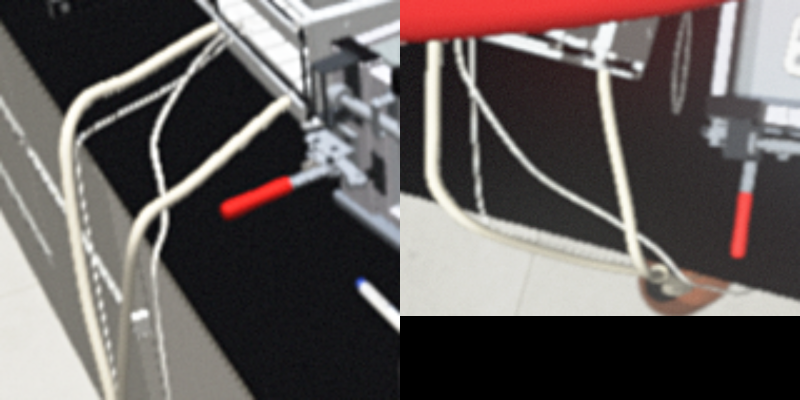

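```bash
python3 -m inch '20 -37 0 0 0 -40 0;20 -37 0 0 0 -40 0;20 -37 0 0 0 -40 0;20 -37 0 0 0 -40 0;20 -37 0 0 0 -40 0;20 -37 0 0 0 -40 0;20 -37 0 0 0 -40 0;20 -37 0 0 0 -40 0;24.5 -82 0 0 0 -78 0;24.5 -82 0 0 0 -78 0;24.5 -82 0 0 0 -78 0;24.5 -82 0 0 0 -78 0;24.5 -82 0 0 0 -78 0;24.5 -82 0 0 0 -78 0;24.5 -82 0 0 0 -78 0;24.5 -82 0 0 0 -78 0;24.5 -82 0 0 0 -78 0;24.5 -82 0 0 0 -78 0;24.5 -82 -6 0 0 -78 0;24.5 -82 -9 0 0 -78 0' 30; python3 look.py b wrist
```

```text
time: 2.15
tool_pos: [0.42, -0.2993, 0.1505]
eef_rot: [2.347, 2.088, 0.0]
wrist_force: [1.7, 0.3, -0.1]
grip_width: -0.002
wrist {'camera_matrix': [[287.71018741554406, 0.0, 314.4293518411587], [0.0, 287.71018741554406, 198.81941099200358], [0.0, 0.0, 1.0]], 'mount': [[-0.0001184436394460018, -0.9588632225743192, -0.2838684666628092, 0.07219257866709458], [0.9999987364052219, 0.00033644405412306555, -0.0015537031108750136, -0.0005924203671558437], [0.0015852946295790273, -0.2838682919943484, 0.9588619711101007, -0.1309705406309176], [0.0, 0.0, 0.0, 1.0]]}
{'time': 2.15, 'joint_positions': array([-6.90157508e-01,  3.21761400e-01,  1.71968518e+00,  2.70553283e-05,
        1.10009554e+00, -5.73460823e-01]), 'qvel': array([ 0.01459651,  0.48059733,  0.4044098 , -0.00176892, -0.8543824 ,
        0.00203297]), 'joint_torque': array([-9.72957574e-01, -5.88202965e+01, -3.64933455e+01, -3.73093598e-02,
        1.68334365e+00, -5.35299035e-02]), 'tool_pos': array([ 0.42002753, -0.29930597,  0.1504509 ]), 'eef_rot': array([2.34718321e+00, 2.08807203e+00, 4.95737699e-05]), 'wrist_force': array([ 1.65094743,  0.30035012, -0.0746121 ]), 'ft_torque': array([-0.01391952, -0.00968517,  0.01673903]), 'grip_width': -0.0021854550579769668}
```

Run:
```python
from geo import *
s=manip.state(); P=(s['tool_pos'],s['eef_rot']); im=cv2.imread('pics/b_wrist.png')
c,a,b,k=red(im,(0,0),(640,400)); print(k,c,a,b,[onz('wrist',q,.075,P).round(4) for q in(a,c,b)])
cv2.imwrite('pics/b_wrist.png',im)
```

```text
2000 [332.095 127.562] [283.99888399 127.44001364] [380.00080273 127.68350366] [array([ 0.4034, -0.2315,  0.075 ]), array([ 0.4358, -0.2354,  0.075 ]), array([ 0.4679, -0.2392,  0.075 ])]
```

View pics/b_wrist.png

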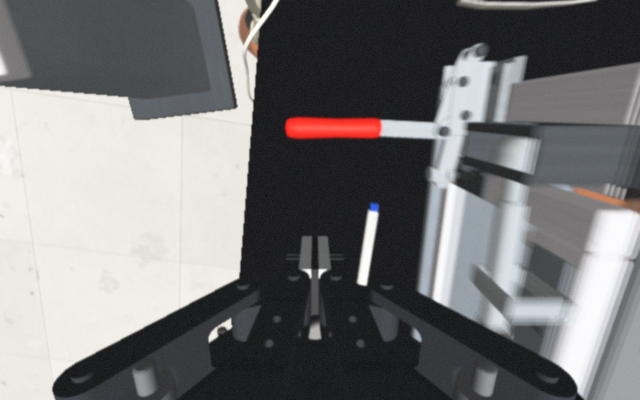

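```bash
python3 -m inch '0 0 -4 0 0 0 0;0 0 -7.5 0 0 0 0;0 2 -7.5 0 0 0 0;0 3.5 -7.5 0 0 0 0;0 4.5 -7.5 0 0 0 0;0.1 5.5 -7.5 0 0 0 0;0.2 6.4 -7.5 0 0 0 0;0.4 7.2 -7.5 0 0 0 0;0.6 8 -7.5 0 0 0 0;1 8.8 -7.5 0 0 0 0;1.5 9.6 -7.5 0 0 0 0;2 10.4 -7.5 0 0 0 0;2.4 10.9 -7.5 0 0 0 0;2.8 11.4 -7.5 0 0 0 0;2.8 11.4 -7.5 0 0 0 0'; python3 look.py c wrist scene top >/dev/null
python3 - <<'E'
from geo import *
s=manip.state(); P=(s['tool_pos'],s['eef_rot']); im=cv2.imread('pics/c_wrist.png')
for n,lo,hi in(('wrist',(0,0),(640,400)),('scene',(190,165),(270,215)),('top',(190,200),(250,275))):
    c,a,b,k=red(cv2.imread(f'pics/c_{n}.png'),lo,hi); q=[onz(n,q,.075,P) for q in(a,b)]; d=q[1]-q[0]; print(n,k,c,np.round(q,3).tolist(),np.degrees(np.arctan2(d[1],d[0])))
E
```

```text
time: 3.7
tool_pos: [0.4491, -0.1843, 0.0773]
eef_rot: [2.345, 2.09, 0.0]
wrist_force: [-0.3, -0.5, 0.5]
grip_width: -0.001
wrist 3444 [345.73432056 233.54239257] [[0.445, -0.148, 0.075], [0.49, -0.202, 0.075]] -50.88826851460524
scene 103 [228.55339806 182.10679612] [[0.444, -0.152, 0.075], [0.489, -0.2, 0.075]] -47.580463155222894
top 38 [211.73684211 226.5       ] [[0.489, -0.194, 0.075], [0.473, -0.197, 0.075]] -168.03946654138173
```

```bash
python3 -m inch '0.3 0.2 0 0 0 0 0;0.6 0.4 0 0 0 0 0;0.9 0.6 0 0 0 0 0;0.9 0.6 0 0 0 0 0'; python3 look.py d wrist >/dev/null
python3 - <<'E'
from geo import *
s=manip.state(); P=(s['tool_pos'],s['eef_rot']); n='wrist'
c,a,b,k=red(cv2.imread('pics/d_wrist.png'),(0,0),(640,400)); q=[onz(n,q,.075,P) for q in(a,b)]; d=q[1]-q[0]; print(n,k,c,np.round(q,3).tolist(),np.degrees(np.arctan2(d[1],d[0])))
E
```

```text
time: 4.25
tool_pos: [0.4575, -0.1786, 0.0771]
eef_rot: [-2.345, -2.09, 0.001]
wrist_force: [-3.5, -0.4, -0.2]
grip_width: -0.0
wrist 3433 [341.96562773 231.22400233] [[0.455, -0.139, 0.075], [0.494, -0.196, 0.075]] -55.48726415942677
```

View pics/d_wrist.png

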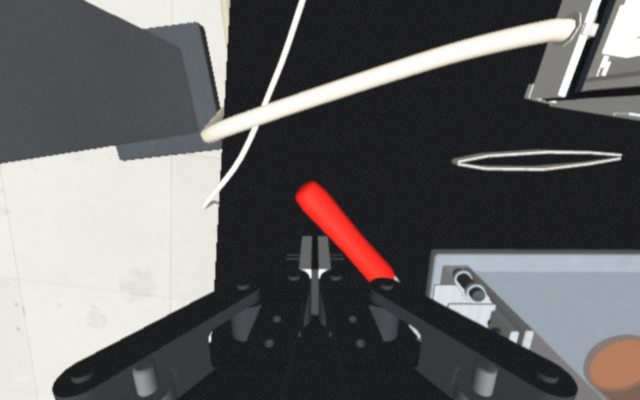

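```bash
python3 -m inch '-1 -1.5 0 0 0 0 0;-1.5 -2 3 0 0 0 0;-1.5 -2 8 0 0 0 0;-1.5 -2 13 0 0 0 0;-1.5 -2 18 0 0 0 0;1 -6 19.3 0 0 -10 4.5;3 -10 19.3 0 0 -20 4.5;5.2 -14 19.3 0 0 -30 4.5;5.2 -16.9 19.3 0 0 -90 4.5;5.2 -16.9 19.3 0 0 -90 4.5;5.2 -16.9 19.3 0 0 -90 4.5;5.2 -16.9 19.3 0 0 -90 4.5;5.2 -16.9 19.3 0 0 -90 4.5;5.2 -16.9 19.3 0 0 -90 4.5;5.2 -16.9 19.3 0 0 -90 4.5;5.2 -16.9 19.3 0 0 -90 4.5' 30; python3 look.py e wrist scene | tail -6
```

```text
time: 5.9
tool_pos: [0.5098, -0.3478, 0.2704]
eef_rot: [3.136, -0.19, 0.002]
wrist_force: [0.7, 1.4, 0.8]
grip_width: 0.525
wrist {'camera_matrix': [[287.71018741554406, 0.0, 314.4293518411587], [0.0, 287.71018741554406, 198.81941099200358], [0.0, 0.0, 1.0]], 'mount': [[-0.00011095444377692072, -0.9583844329476078, -0.2854807635775143, 0.0716333904379095], [0.9999999903816952, -8.257904597182224e-05, -0.0001114329742012061, 3.933416302964732e-05], [8.32208986919665e-05, -0.2854807731956574, 0.9583844328920877, -0.130975643629332], [0.0, 0.0, 0.0, 1.0]]}
scene {'camera_matrix': [[487.6857995759821, 0.0, 319.39093118971635], [0.0, 487.6857995759821, 195.9693039204642], [0.0, 0.0, 1.0]], 'position': [-0.06076107105853919, -0.953948620003131, 0.6849987670565508], 'orientation': [-2.040232420635605, 0.889533038002874, -0.4661700630272617]}
{'time': 5.95, 'joint_positions': array([-6.58263905e-01,  4.33495919e-01,  1.27503436e+00,  3.12416084e-04,
        1.43214499e+00,  1.03564590e+00]), 'qvel': array([ 1.48938401e-04,  1.37658732e-03,  2.86098047e-04, -9.48585702e-04,
        1.01800401e-03, -1.65634224e-01]), 'joint_torque': array([-9.24585824e-03, -6.31746984e+01, -3.73752379e+01, -9.22240113e-03,
        1.58770446e-02, -6.59217965e-01]), 'tool_pos': array([ 0.50975944, -0.34785191,  0.27040891]), 'eef_rot': array([ 3.13537888e+00, -1.93315570e-01,  1.46500598e-03]), 'wrist_force': array([-0.36954151,  0.49271581, -0.48624991]), 'ft_torque': array([ 0.03437366, -0.02110889,  0.01285285]), 'grip_width': 0.5296741091767679}
```

View pics/e_wrist.png

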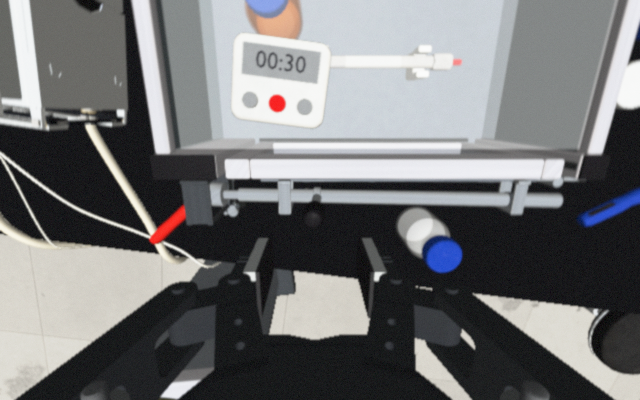

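Run:
```python
from geo import *
s=manip.state(); P=(s['tool_pos'],s['eef_rot']); im=cv2.imread('pics/e_wrist.png')
for uv,z in(((314,220),.217),((314,213),.205),((315,206),.2),((285,198),.18),((519,196),.18)): print(uv,onz('wrist',uv,z,P).round(4))
a=onz('wrist',(235,167),.178,P);b=onz('wrist',(550,168),.178,P);d=a-b;print(np.degrees(np.arctan2(-d[0],d[1])),a,b)
print(im[185:232:2,314].mean(1).round(0), im[214,298:332].mean(1).round(0))
print(R.from_rotvec(P[1]).as_matrix()[:,1])
```

```text
(314, 220) [ 0.5114 -0.3477  0.217 ]
(314, 213) [ 0.5123 -0.3478  0.205 ]
(315, 206) [ 0.5159 -0.349   0.2   ]
(285, 198) [ 0.5189 -0.3251  0.18  ]
(519, 196) [ 0.4988 -0.5115  0.18  ]
-6.857133491332758 [ 0.54799531 -0.28958746  0.178     ] [ 0.51846654 -0.53514025  0.178     ]
[ 27.  77. 146. 167. 167. 100.  85.  80.  32.  15.   6.  17.  13.  24.
  48.  64.  52.  47.  42.  33.  31.  27.  26.  24.] [27. 19. 30. 28. 16. 20. 22. 29. 24. 36. 39. 42. 45. 47. 56. 57. 53. 53.
 50. 40. 37. 27. 24. 20. 18. 17. 22. 24. 24. 28. 21. 29. 27. 24.]
[-1.16076731e-01 -9.93240225e-01  2.18847681e-04]
```

```bash
python3 -m inch '0.1 0 -3 0 0 0 4.5;0.1 0 -6 0 0 0 4.5;0.1 0 -7.2 0 0 0 4.5;0.1 0 -7.2 0 0 0 4.5;0.1 0 -7.2 0 0 0 1.5;0.1 0 -7.2 0 0 0 1;0.1 0 -7.2 0 0 0 1;0.1 0 -7.2 0 0 0 1;0.1 0 -7.2 0 0 0 1;0.1 0 -7.2 0 0 0 1' 50
```

```text
time: 7.0
tool_pos: [0.5113, -0.3471, 0.2002]
eef_rot: [3.136, -0.179, 0.004]
wrist_force: [0.2, 8.8, 5.0]
grip_width: 0.167
```

```bash
python3 -m inch '0 0.15 0 0 0 0 1;0 0.15 0.3 0 0 0 1;0 0.15 0.5 0 0 0 1;0 0.15 0.7 0 0 0 1;0 0.15 0.7 0 0 0 1;0 0.15 0.7 0 0 0 1'
```

```text
time: 7.6
tool_pos: [0.5105, -0.3463, 0.2051]
eef_rot: [-3.136, 0.181, 0.0]
wrist_force: [1.2, -1.3, -1.1]
grip_width: 0.166
```

```bash
python3 look.py f wrist scene >/dev/null
python3 - <<'E'
import cv2,numpy as np
a=cv2.imread('pics/f_scene.png')[130:230,215:365]; b=cv2.imread('pics/f_wrist.png')[150:310,190:450]
cv2.imwrite('pics/f.png',np.hstack([cv2.resize(a,(400,267)),cv2.resize(b,(400,267))]))
E
```

```text
(no output)
```

View pics/f.png

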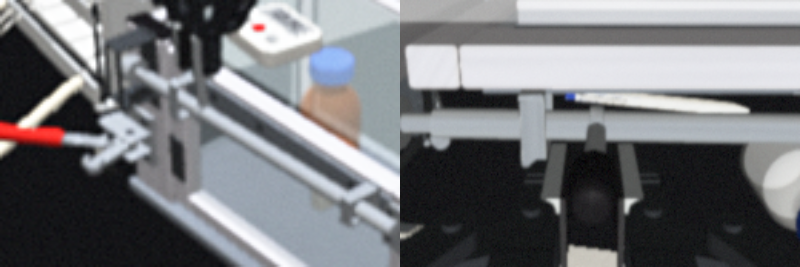

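```bash
python3 -m inch '0 0 0.2 0 0 0 1;0 0 0.2 0 0 0 1;-0.06 -0.5 0.2 0 0 0 1;-0.12 -1 0.2 0 0 0 1;-0.18 -1.5 0.2 0 0 0 1;-0.18 -1.5 0.2 0 0 0 1'
```

```text
time: 8.3
tool_pos: [0.5085, -0.3621, 0.2071]
eef_rot: [3.136, -0.182, -0.0]
wrist_force: [0.9, -1.5, -2.7]
grip_width: 0.166
```

```bash
python3 -m inch '-0.06 -0.5 0 0 0 0 1;-0.12 -1 0 0 0 0 1;-0.18 -1.5 0 0 0 0 1;-0.24 -2 0 0 0 0 1;-0.28 -2.3 -0.1 0 0 0 1;-0.28 -2.3 -0.1 0 0 0 1'; python3 look.py g wrist scene >/dev/null
python3 - <<'E'
import cv2,numpy as np
a=cv2.imread('pics/g_scene.png')[130:230,215:365]; b=cv2.imread('pics/g_wrist.png')[150:310,190:450]
cv2.imwrite('pics/g.png',np.hstack([cv2.resize(a,(400,267)),cv2.resize(b,(400,267))]))
E
```

```text
time: 8.9
tool_pos: [0.5058, -0.3849, 0.2063]
eef_rot: [3.136, -0.182, 0.0]
wrist_force: [1.6, -1.3, -1.5]
grip_width: 0.171
```

View pics/g.png

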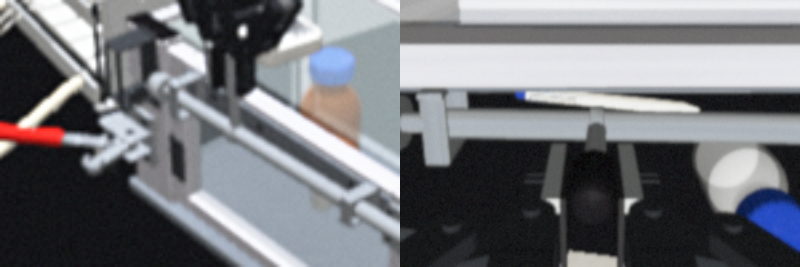

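```bash
python3 -m inch '-0.02 -0.2 0 0 0 0 1;-0.02 -0.2 0 0 0 0 1;-0.02 -0.2 0 0 0 0 1'
```

```text
time: 9.3
tool_pos: [0.5059, -0.3859, 0.2064]
eef_rot: [-3.136, 0.18, -0.0]
wrist_force: [1.2, 4.7, -0.3]
grip_width: 0.163
```

```bash
python3 -m inch '-0.86 0 0 0 0 3 1;-1.72 -0.05 0 0 0 6 1;-2.58 -0.15 0 0 0 9 1;-2.58 -0.15 0 0 0 9 1'
```

```text
time: 9.7
tool_pos: [0.4794, -0.3877, 0.2065]
eef_rot: [-3.141, -0.066, 0.0]
wrist_force: [1.5, 6.8, 0.1]
grip_width: 0.164
```

```bash
python3 -m inch '-0.85 -0.1 0 0 0 3 1;-1.69 -0.28 0 0 0 6 1;-2.52 -0.5 0 0 0 9 1;-3.07 -0.68 0 0 0 11 1;-3.6 -0.87 0 0 0 13 1;-3.6 -0.87 0 0 0 13 1;-3.6 -0.87 0 0 0 13 1;-3.6 -0.87 0 0 0 13 1;-3.6 -0.87 0 0 0 13 1'; python3 look.py h wrist scene top>/dev/null
python3 - <<'E'
import cv2,numpy as np
a=cv2.imread('pics/h_scene.png')[120:300,200:470]; b=cv2.imread('pics/h_top.png')[150:290,200:410]
cv2.imwrite('pics/h.png',np.hstack([cv2.resize(a,(400,267)),cv2.resize(b,(400,267))]))
E
```

```text
time: 10.6
tool_pos: [0.4442, -0.3965, 0.2063]
eef_rot: [3.113, 0.42, 0.0]
wrist_force: [2.5, 0.7, -0.4]
grip_width: 0.17
```

View pics/h.png

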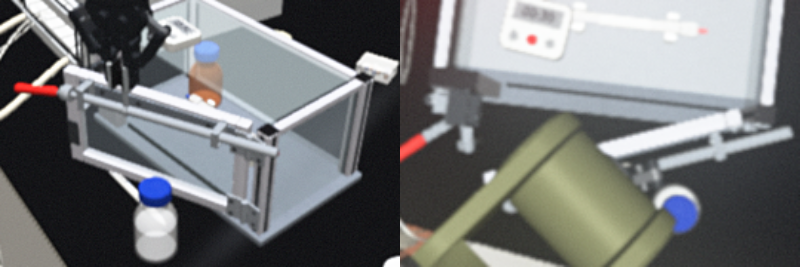

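```bash
python3 -m inch '0 0 0 0 0 0 1;0 0 0 0 0 0 1' && python3 -c "
from bench import manip
s=manip.state(); print(s['time'],s['tool_pos'],s['wrist_force'],abs(s['qvel']).max()); print(manip.sign_off())"
```

```text
time: 10.95
tool_pos: [0.444, -0.3965, 0.2063]
eef_rot: [3.113, 0.421, 0.0]
wrist_force: [2.9, 0.6, -0.3]
grip_width: 0.168
10.95 [ 0.44396696 -0.39645183  0.20629433] [ 2.91289976  0.63182536 -0.31917275] 0.0020575286900342627
the job is handed in; nothing more can be done
None
```

The gate stands about 10 cm ajar, held by the fingers on the drawn bolt's knob. The job was handed in at about 11 s of the 43 s allowed, and the sign-off gave no verdict.

- **Clamp:** I threw the red handle back about 49°, until it pressed back with about 3.5 N near its stop. The last pictures show it still thrown. I inferred the clamp arm's angle from the handle and did not measure it.
- **Bolt:** I gripped the knob, lifted it about 7 mm, and it slid back with little resistance. I drew it until it pushed back with 4.7 N at the drawn stop.
- **Gate:** I swung it about 22° (0.38 rad, worked out from the tool position and the estimated hinge). The arm was still, and the 2.9 N pull on the wrist matches the spring closer.
- **Surroundings:** In the last views the bottle cap sits at the same pixels as at the start, and the timer looks unmoved. I did not check the pen again closely after the swing, because the arm and gate hid most of it.

Two readings disagreed with expectation. The fingers read 14 mm open on the 16 mm knob, though the pictures showed it held between the pads. My position estimates from different camera views differed by 2 to 5 mm, which caused no trouble.

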